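# Latch the classroom tablet case

### The job

The lid of the blue tablet case gapes open on its seal. Take the latch's wire loop by its orange tab, hook its bar over the keeper and draw it in snugly under the lip without forcing it, then press the orange lever down flat past centre so that the lid is drawn shut, and keep a firm push of about 10 N on the flat lever for a full second to bed the seal. Never push on the lever harder than 20 N, do not lean on the keeper or disturb the other things, and let go of everything at the end.

Things in the scene. Friction and masses are not known exactly. Their poses are not given: they have to be found in the camera images.
- case: Blue hard case, 140 (x) by 340 (y) by 140 mm tall, standing on its hinge edge; fixed, its place varies. Origin on the table under the parting plane; x points from the robot-side shell (with the lever) to the lid shell (with the keeper), y along the case, z up. The latch is on top, in the plane y = 0; its pivots, bar and keeper edges run along y. Folded handle 15 mm high at y = 85 to 150 mm
- case_lid (a joint): Opening of the lid shell (rad), hinged along y low in the parting plane: 0 shut, 0.036 at the start (a 5 mm gap at the top). Its seal pushes it open, with about 18 N at latch height, rising to about 70 N when shut
- latch_lever (a joint): Lever angle (rad): 0 flat, lying towards the case's -x on a slightly springy stop; pi/2 upright; stop at 2.2, leaning over the keeper. It stays where left (1.2 to 1.8 at the start). With the bar bearing on the keeper it stands at about 1.4; pressing it down from there takes up to 9 N near its end, falling to nothing at 0.15, then the loop's pull holds it flat
- lever_pivot (a point): Lever pivot axis, at x = -32, z = 160 mm in the case frame. The loop is hinged to the lever at a pin 14 mm from here: at lever angle a the pin is at x = -14 cos(a - 0.2), z = 14 sin(a - 0.2) mm from the pivot
- lever_tip (a point): Free end of the lever, mid-thickness, 56 mm from the pivot
- lever_plate: Orange hand plate of the lever, 24 mm wide, 5 mm thick, from 17 to 56 mm out from the pivot; press it on the side that faces up when it lies flat. Its origin is the lever pivot
- latch_loop: Steel wire loop; origin on its pin, x axis along the loop to the bar (68.2 mm), y along the bar; z up when it lies over the keeper. Side wires 5 mm thick at y = -21 and 21 mm. At the start it sticks up at a slant above the keeper. Its stiff hinge keeps it where it is left on the lever, so moving the lever carries it along, unless the bar is caught under the keeper's lip
- loop_bar (a point): Middle of the loop's crossbar (round, 6 mm thick, 42 mm long), which goes behind the keeper. Pulling the loop outward swings the lever farther over, which gives it the reach to pass the lip; moving it against the friction takes up to about 4 N
- loop_tab (a point): Centre of the orange finger tab on the loop's end: a disc 24 mm across and 12 mm thick, axis along y, to be pinched on its flat faces. In the loop's frame 19 mm beyond the bar and 14 mm above it. Hooked, it is about 25 mm above the lid's top
- keeper: Steel hook on the lid's top, 22 mm wide. Relative to the seat point: post's rear face 3 mm towards -x; lip from that face to 1.5 mm on the +x side, underside 6.5 mm and top 11.5 mm above; foot's top 4.5 mm below, reaching 5 mm to +x. Origin that of the case when shut, axes like the case's
- keeper_seat (a point): Where the middle of the crossbar lies when it bears on the keeper post's rear (+x) face under the lip; at x = 23, z = 156.5 mm in the case frame when shut, moving with the lid. Axes like the case's
- eraser: whiteboard eraser, 35 x 55 x 26 mm, green with grey felt, lying on the robot-side shell of the case, 125 to the right of the latch; bystander. Sizes in mm; origin under its centre
- calculator: grey pocket calculator, 150 x 78 x 17, flat on the table on the robot side of the case; bystander. Sizes in mm; origin under its centre
- paper_cup: white paper cup, 80 across, 100 tall; bystander. Sizes in mm; origin under its centre
- water_bottle: clear water bottle, 64 across, 200 tall; bystander. Sizes in mm; origin under its centre
- tissue_box: blue-white tissue box, 120 cube; bystander. Sizes in mm; origin under its centre
- stapler: red and black stapler, 140 x 36 x 53; bystander. Sizes in mm; origin under its centre
- workbooks: pile of three workbooks, 190 x 130 x 27, on the table beyond the case; bystander. Sizes in mm; origin under its centre

How it is judged (in metres and radians):
On the way, in this order (a step that is already met when the one before it is completed fails the run):
1. the loop's bar is hooked behind the keeper, below its lip, with the lever still up and the loop let go (x of loop_bar in the frame of keeper_seat between -0.003 and 0.0075 m and z of loop_bar in the frame of keeper_seat between -0.006 and 0.006 m and value of joint latch_lever above 0.7 rad and contact force between the fingers and latch_loop below 0.1 N), for 0.2 s.
2. the lever is pressed flat and held down there with at least 5 N for half a second (value of joint latch_lever below 0.05 rad and contact force between the fingers and lever_plate above 5 N), for 0.5 s.
At the end, for the whole second after the job is handed in: The lever lies flat (within 0.05 rad) and still, the lid is drawn shut (within 0.008 rad, about 1 mm), and the bar lies behind the keeper under its lip (within 3 mm before and 7.5 mm behind the seat point, 6 mm above or below it) (value of joint latch_lever below 0.05 rad and value of joint case_lid below 0.008 rad and velocity of joint latch_lever below 0.05 rad/s and x of loop_bar in the frame of keeper_seat between -0.003 and 0.0075 m and z of loop_bar in the frame of keeper_seat between -0.006 and 0.006 m); the robot touches nothing.
It fails at once if the lever is pushed with more than 25 N (contact force between any of the fingers, the arm and lever_plate above 25 N).
It fails at once if while held, the loop is forced against the keeper with more than 20 N (contact force between the fingers and latch_loop above 1 N and contact force between latch_loop and keeper above 20 N).
It fails at once if the robot leans on the keeper with more than 15 N (contact force between any of the fingers, the arm and keeper above 15 N).
It fails at once if a bystander is moved by more than 30 mm (distance of any of eraser, calculator, paper_cup, water_bottle, tissue_box, stapler, workbooks from where it was at the start of the episode above 0.03 m).
It also fails if it takes over 64 s, if anything falls off the work surface, if the arm or the gripper's body presses on something with over 40 N, if the wrist force passes 120 N, or if a joint passes its speed limit or range.

### The arm

A 6-joint arm with a two-finger parallel gripper is mounted at the origin on the work surface. World frame = base frame: x ahead of the robot, y to its left, z up, the work surface at z = 0. Lengths are in m, angles in degrees, forces in N, time in s.
With the tool pointing down it reaches from about 0.4 to 0.825 m from the base axis. Payload 7 kg.
Tool frame: the origin (TCP) lies midway between the tips of the shut fingers; the grasp point (between the pads) lies ctrl.tcp_to_grasp behind it (ctrl.tcp_to_grasp is the distance from the TCP to the grasp point, in m); z points along the fingers, y is the line along which they close (so a half turn about z gives the same grasp; the last joint's range is limited). The gripper opens to 88 mm and grips with 3 to 60 N. Pads are 19 mm wide; open, the fingers measure 130 mm over their backs; the gripper's body (78 mm by 193 mm) begins 47 mm behind the grasp point.
Start: joints at [86.236, 20.546, 0.682, 0, -70.136, -16.507], TCP at [0.234, 0.633, 0.227] pointing down, gripper open.
Joint ranges: [-176.03, 176.03], [-82.01, 121.73], [-58.28, 71.71], [-173.87, 95.51], [-174.79, -0.11], [-173.66, 173.66]. Speed limits (degrees/s): [136.94, 136.94, 172.46, 180, 180, 180].

### API

Orientations are given as [roll, pitch, yaw] about the fixed x, y, z axes, in that order (R = Rz(yaw) Ry(pitch) Rx(roll)).
In Python, from plant import ctrl, imaging, close_job gives the robot as it stands.
- The arm moves only by the shell command python3 -m crank 'ROWS'. ROWS is JSON, a list of rows, each a list of 3 entries, a list of its own where there are three numbers: the shift along the world's x, y, z in m, then the turn, a rotation vector about the world's x, y, z in degrees, then the opening, from -1 (shut) to 1 (fully open), so that 0 is half open. A call has 1 to 12 rows; each row shifts and turns the commanded pose from where the row before left it; what a row does not reach is not made up. A row lasts 1/10 s, in which the tool goes at most 50 mm and 8.59 degrees, less where a joint would pass 70% of its speed; a pose out of reach is approached as far as the arm can. A call is refused whole if a number of a shift passes 0.05 or a number of a turn 8.59, either way. A call with a gripper value outside its range is refused whole. The fingers move at their own pace and stop on an object; the grip force is fixed at half the most. Time passes only in rows, so rows that do not move let the fingers close. It gives the time, the measured TCP pose, the force, the opening and the grip force at its end, in the units of the state.
- ctrl.get_obs(): the state, without advancing time (a new reading comes with each control period).
- imaging.snapshot(name): name is "scene" or "top" or "wrist"; returns (picture, depth): 420x560x3 uint8, blue, green, red; 420x560 float32, m along the optical axis (not along the pixel's ray), 0 where there is no reading.
- imaging.camera_model(name): a dict with "mtx" (3x3 intrinsics, pixels), "R" (3x3) and "t" (3): a world point X has camera coordinates R X + t. Camera axes: x right, y down, z forward; pixel columns grow to the right and rows downward; lengths in m; the calibration is good to about 2 mm. The wrist camera is an equidistant fisheye: a pixel r from the principal point sees the ray r / f radians off the axis. A picture is of the moment at which its call begins: read the wrist's pose just before it. camera_model takes no time and is no camera call; for the wrist camera it gives the pose at the moment of the call.
- close_job(): hands the job in; it is judged then, once.
The state is a dict: "clock": time; "joint_pos": joint angles; "qvel": joint speeds; "tau": joint torques, N m; "tool_pos": TCP position; "orientation": TCP orientation; "force": force on the tool from outside, world axes, zero at the start; "moment": the same for the moment, N m; "opening": finger opening in m; "gripper_force": force on a finger pad.
Only numpy, scipy, OpenCV 4.12 (cv2) and the standard library are available. Lean on these libraries where they do the work, as an engineer would, in place of code of your own. Each camera call takes 0.05 s, during which the arm holds its last target. There are 200 camera calls.

## Working session

There is one attempt and no reset: what is moved stays moved. The work goes in short steps, Python scripts to look and compute and a shell command to move; the robot and the scene stay as the last step left them, time stands still between calls to the robot, and variables do not carry over. Pictures are saved under pics/ and viewed, at most 10 in all, crops included, and the job is handed in when it is done.

```bash
ls; mkdir -p pics
python3 - <<'E'
from plant import ctrl, imaging
import cv2, numpy as np
print(ctrl.get_obs(), ctrl.tcp_to_grasp)
for n in ("scene","top","wrist"):
    m=imaging.camera_model(n); print(n,m)
    p,d=imaging.snapshot(n); cv2.imwrite(f"pics/{n}0.png",p); np.savez(f"pics/{n}0.npz",p=p,d=d,**{k:m[k] for k in("mtx","R","t")})
a=cv2.imread("pics/scene0.png");b=cv2.imread("pics/top0.png")
cv2.imwrite("pics/both.png",cv2.resize(np.vstack([a,b]),(400,600)))
E
```

```text
pics
{'clock': 0.0, 'joint_pos': array([ 8.62326794e+01,  2.05898318e+01,  6.31958137e-01, -2.04585897e-02,
       -7.01357883e+01, -1.65076255e+01]), 'qvel': array([ 0.02040651, -0.05002014,  0.08588465,  0.00540359, -0.0568748 ,
        0.01178687]), 'tau': array([-2.83019544e-04, -5.82716095e+01,  2.93039292e+01,  6.99648678e+00,
        6.81288730e-03, -1.68359693e-04]), 'tool_pos': array([0.23374912, 0.63269335, 0.22562593]), 'orientation': array([ 1.79904733e+02, -8.17638692e-03, -2.02819067e+01]), 'force': array([-0.15725885, -0.01141459,  0.25188518]), 'moment': array([-0.01663407, -0.00443966, -0.0261805 ]), 'gripper_force': 0.0, 'opening': 0.08767837099688913} 0.0188
scene {'mtx': array([[449.07902951,   0.        , 282.05177717],
       [  0.        , 449.07902951, 206.68100819],
       [  0.        ,   0.        ,   1.        ]]), 'R': array([[-0.54775848,  0.83662984,  0.00333908],
       [ 0.68733792,  0.45228233, -0.56833729],
       [-0.47699814, -0.3090165 , -0.8227889 ]]), 't': array([ 0.31647705, -0.34145403,  1.51015274])}
top {'mtx': array([[440.65580632,   0.        , 286.26272114],
       [  0.        , 440.65580632, 211.60286526],
       [  0.        ,   0.        ,   1.        ]]), 'R': array([[-0.01624874, -0.99969768,  0.01845334],
       [-0.99795704,  0.01507443, -0.0620847 ],
       [ 0.06178776, -0.01942444, -0.99790028]]), 't': array([-0.01452444,  0.58055592,  1.31290962])}
wrist {'mtx': array([[325.1922621 ,   0.        , 281.46589483],
       [  0.        , 325.1922621 , 209.54582068],
       [  0.        ,   0.        ,   1.        ]]), 'R': array([[-3.47232668e-01, -9.37778963e-01,  3.02490777e-04],
       [-9.02079703e-01,  3.34102373e-01,  2.73180920e-01],
       [-2.56284382e-01,  9.45844687e-02, -9.61962626e-01]]), 't': array([ 0.67393034, -0.03565942,  0.38948665])}
```

Run:
```python
import cv2,numpy as np
a=cv2.imread("pics/scene0.png");b=cv2.imread("pics/top0.png")
cv2.imwrite("pics/s.png",np.hstack([cv2.resize(a,(400,300)),cv2.resize(b,(400,300))]))
for n in("scene","top"):
    z=np.load(f"pics/{n}0.npz");p=z["p"];d=z["d"];K=z["mtx"]
    h=cv2.cvtColor(p,cv2.COLOR_BGR2HSV)
    for nm,lo,hi in(("orange",(5,140,120),(20,255,255)),("blue",(95,100,40),(125,255,255))):
        m=cv2.inRange(h,lo,hi); k,l,s,c=cv2.connectedComponentsWithStats(m)
        for i in range(1,k):
            if s[i,4]<40: continue
            v,u=np.nonzero((l==i)&(d>0)); q=d[v,u]
            X=np.stack([(u-K[0,2])/K[0,0]*q,(v-K[1,2])/K[1,1]*q,q],1)
            W=(X-z["t"])@z["R"]
            print(n,nm,s[i],c[i].round(),np.median(W,0).round(3),W.min(0).round(3),W.max(0).round(3))
```

```text
scene blue [ 107  116   57   46 1270] [135. 137.] [ 0.618 -0.464  0.121] [ 0.504 -0.628  0.017] [ 0.683 -0.396  0.127]
scene blue [ 213  147  138   93 7796] [282. 194.] [ 0.561 -0.01   0.136] [ 0.42  -0.293  0.   ] [0.635 0.145 0.166]
scene blue [137 158  12  11  44] [143. 163.] [ 0.657 -0.413  0.08 ] [ 0.652 -0.43   0.053] [ 0.663 -0.401  0.103]
scene blue [ 65 194  18  25  83] [ 73. 204.] [ 0.873 -0.442  0.103] [ 0.829 -0.555  0.006] [ 0.875 -0.437  0.146]
scene blue [460 276  15  16 175] [467. 283.] [0.588 0.462 0.2  ] [0.471 0.447 0.015] [0.601 0.474 0.204]
top blue [471 101  23  17  97] [482. 109.] [ 0.868 -0.601  0.085] [ 0.863 -0.628  0.014] [ 0.893 -0.596  0.146]
top blue [ 420  171   51   50 1415] [445. 196.] [ 0.611 -0.466  0.121] [ 0.544 -0.538  0.113] [ 0.681 -0.401  0.132]
top blue [ 227  189  122   54 2651] [287. 215.] [ 0.563 -0.018  0.139] [ 0.492 -0.192  0.129] [0.634 0.142 0.147]
top blue [ 95 203  12  11 106] [101. 208.] [0.585 0.46  0.201] [0.572 0.446 0.003] [0.599 0.553 0.207]
top blue [ 302  215   55   36 1018] [325. 233.] [ 0.509 -0.121  0.14 ] [ 0.467 -0.212  0.12 ] [ 0.561 -0.063  0.196]
top blue [287 228  15  11 112] [294. 233.] [ 0.513 -0.041  0.14 ] [ 0.5   -0.06   0.129] [ 0.527 -0.022  0.147]
top blue [ 234  233   58   37 1252] [262. 251.] [0.467 0.044 0.141] [ 0.415 -0.032  0.005] [0.514 0.123 0.158]
```

View pics/s.png

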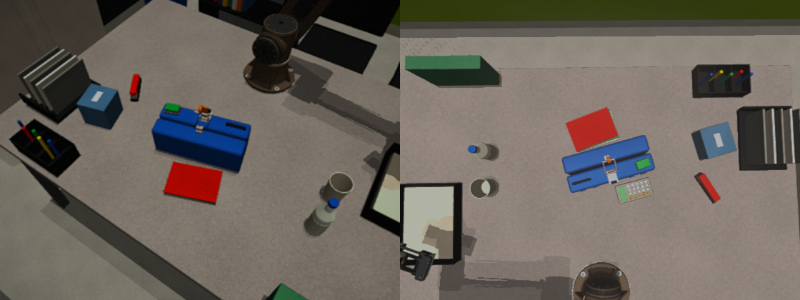

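The scene view shows the case with the latch near its centre (about (205,120) in the left half). In the top view the latch is at about (608,170) and the eraser sits right of it. Next I fit the case frame and move in for a close look.

```bash
cat > h.py <<'E'
import cv2,numpy as np
from plant import ctrl,imaging
def snap(n,f):
    m=imaging.camera_model(n);p,d=imaging.snapshot(n)
    cv2.imwrite(f"pics/{f}.png",p);np.savez(f"pics/{f}.npz",p=p,d=d,**{k:m[k] for k in("mtx","R","t")})
def rays(z,u,v,fish):
    K=z["mtx"];x=(u-K[0,2])/K[0,0];y=(v-K[1,2])/K[1,1]
    if fish:
        r=np.hypot(x,y)+1e-9;s=np.tan(r)/r;x=x*s;y=y*s
    return np.stack([x,y,np.ones_like(x)],-1)
def cloud(f):
    z=np.load(f"pics/{f}.npz");d=z["d"];v,u=np.mgrid[:420,:560].astype(float)
    W=(rays(z,u,v,"wrist" in f)*d[...,None]-z["t"])@z["R"]
    return z["p"],d,W
E
python3 - <<'E'
from h import *
for f in("top0","scene0"):
    p,d,W=cloud(f); h=cv2.cvtColor(p,cv2.COLOR_BGR2HSV)
    m=(cv2.inRange(h,(95,100,40),(125,255,255))>0)&(d>0)&(W[...,2]>.125)&(W[...,2]<.15)&(abs(W[...,1])<.25)&(W[...,0]<.68)&(W[...,0]>.38)
    P=W[m][:,:2].astype(np.float32); r=cv2.minAreaRect(P); print(f,r, np.median(W[m][:,2]))
E
python3 -m crank '[[[0,0,0.05],[0,0,0],1],[[0.02,-0.03,0.04],[0,0,0],1],[[0.03,-0.04,0.02],[0,0,6],1],[[0.03,-0.04,0],[0,0,8],1],[[0.02,-0.04,0],[0,0,8],1],[[0.02,-0.045,0],[0,0,8],1],[[0.01,-0.045,0],[0,0,0],1],[[0.01,-0.045,0],[0,0,0],1],[[0.01,-0.045,0],[0,0,0],1],[[0.01,-0.045,0],[0,0,0],1],[[0,-0.045,0],[0,0,0],1],[[0,-0.045,0],[0,0,0],1]]'
```

```text
top0 ((0.5235240459442139, -0.03504844009876251), (0.14360374212265015, 0.3364204466342926), 15.074581146240234) 0.13985371311536673
scene0 ((0.527833878993988, -0.032905906438827515), (0.14114481210708618, 0.3379916250705719), 14.86110782623291) 0.13881465923548816
clock: 1.35
tool_pos: [0.39, 0.1712, 0.3321]
orientation: [180.0, 0.0, 9.7]
force: [0.9, -0.8, 1.2]
opening: 0.0877
gripper_force: 0.0
```

```bash
python3 -m crank '[[[0.01,-0.045,0],[0,0,5.3],1],[[0.01,-0.045,0],[0,0,0],1],[[0.01,-0.045,0],[0,0,0],1],[[0.01,-0.045,0],[0,0,0],1],[[0.01,-0.02,0],[0,0,0],1],[[0,0,0],[0,0,0],1],[[0,0,0],[0,0,0],1]]'
python3 - <<'E'
from h import *
snap("wrist","wrist1");snap("top","top1");snap("scene","scene1")
z=np.load("pics/wrist1.npz");print(-z["R"].T@z["t"])
a=cv2.imread("pics/wrist1.png");b=cv2.resize(cv2.imread("pics/scene1.png")[130:250,200:360],(560,420))
cv2.imwrite("pics/v1.png",cv2.resize(np.hstack([a,b]),(800,300)))
E
```

```text
clock: 2.05
tool_pos: [0.4401, -0.0273, 0.332]
orientation: [-180.0, 0.0, 14.9]
force: [-0.4, 0.5, -0.7]
opening: 0.0875
gripper_force: 0.0
[ 0.51015767 -0.00873505  0.49038174]
```

View pics/v1.png

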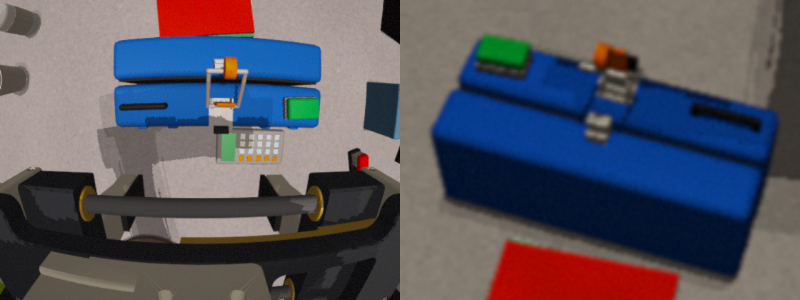

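The wrist view is clear: tab at (230,68), loop bar at about (230,72), upright lever edge at (228,104). The parting gap is at row 83.

```bash
cat >> h.py <<'E'
def case(W,o=(0.5245,-0.034),yaw=15.):
    c,s=np.cos(np.radians(yaw)),np.sin(np.radians(yaw));d=W-np.array([*o,0])
    return np.stack([d[...,0]*c+d[...,1]*s,-d[...,0]*s+d[...,1]*c,d[...,2]],-1)
E
python3 - <<'E'
from h import *
p,d,W=cloud("wrist1"); h=cv2.cvtColor(p,cv2.COLOR_BGR2HSV); C=case(W)*1000
m=(cv2.inRange(h,(95,100,40),(125,255,255))>0)&(d>0)&(C[...,2]>125)&(C[...,2]<150)&(abs(C[...,0])<90)&(abs(C[...,1])<200)
r=cv2.minAreaRect(W[m][:,:2].astype(np.float32));print(r,np.median(C[m][:,2]))
for x in range(-85,90,5):
    pass
# profile of top height along case x, at |y|between 40 and 80
k=(d>0)&(abs(C[...,1]-55)<20)&(abs(C[...,0])<100)
print([(x,int(np.median(C[k&(abs(C[...,0]-x)<1.5)][:,2]))) for x in list(range(-80,-60,3))+list(range(-12,14,2))+list(range(60,85,3)) if (k&(abs(C[...,0]-x)<1.5)).any()])
o=cv2.inRange(h,(3,120,60),(22,255,255))
n,l,s,c=cv2.connectedComponentsWithStats(o)
for i in range(1,n):
    if s[i,4]<25 or c[i][1]>170: continue
    q=C[(l==i)&(d>0)]; print(s[i],c[i].round(),"med",np.median(q,0).round(),"p5",np.percentile(q,5,0).round(),"p95",np.percentile(q,95,0).round())
# all latch-region points above 150
k=(d>0)&(C[...,2]>148)&(abs(C[...,1])<35)&(abs(C[...,0])<90)
q=C[k]; print("y range",np.percentile(q[:,1],[1,99]))
for x in range(-60,75,5):
    t=q[abs(q[:,0]-x)<2.5]
    if len(t): print(x,len(t),np.percentile(t[:,2],[5,50,95]).round(),np.percentile(t[:,1],[2,50,98]).round())
cv2.imwrite("pics/v2.png",cv2.resize(p[60:200,260:400],(600,600),interpolation=cv2.INTER_CUBIC))
E
```

```text
((0.5235773324966431, -0.03487415611743927), (0.14507463574409485, 0.3354490399360657), 14.869880676269531) 139.19552886285686
[(-80, 347), (-77, 347), (-74, 347), (-71, 349), (-68, 136), (-65, 138), (-62, 139), (-12, 140), (-10, 139), (-8, 138), (-6, 137), (-4, 133), (-2, 130), (0, 50), (2, 93), (4, 132), (6, 133), (8, 135), (10, 137), (12, 138), (60, 138), (63, 137), (66, 136), (69, 135), (72, 129)]
[222  26  11  24  64] [226.  37.] med [116. 108.  28.] p5 [ 99. 101.  26.] p95 [130. 111.  29.]
[229  27  58  23 337] [253.  42.] med [105.  73.  27.] p5 [96. 30. 26.] p95 [122.  98.  29.]
[269  32  17  13  62] [277.  37.] med [112.  33.  28.] p5 [105.  26.  26.] p95 [119.  42.  29.]
[289  35  34  15 122] [304.  44.] med [102.  -1.  27.] p5 [ 97. -27.  22.] p95 [111.  12.  29.]
[285  36   9  10  38] [289.  40.] med [108.  18.  27.] p5 [101.  13.  26.] p95 [113.  22.  29.]
[322  40  20   7  35] [331.  45.] med [102. -39.  26.] p5 [101. -55.  21.] p95 [108. -31.  29.]
[313  80  19  32 560] [322.  96.] med [ 10.  -0. 259.] p5 [  1.  -6. 250.] p95 [ 20.   5. 262.]
[300 143  30   7 186] [315
[... 179 characters left out ...]
2.  14.  34.]
-50 4652 [411. 415. 422.] [-33.   3.  34.]
-45 1806 [404. 419. 422.] [-35. -23. -18.]
-40 601 [404. 413. 421.] [-34. -26. -14.]
-35 130 [174. 176. 180.] [-23.  11.  22.]
-30 282 [164. 215. 217.] [-23.   1.  21.]
-25 83 [154. 186. 191.] [-23.  12.  22.]
-20 53 [192. 195. 198.] [-23.  18.  22.]
-15 59 [197. 201. 203.] [-24. -19.  22.]
-10 72 [203. 206. 209.] [-24.  -1.  22.]
-5 70 [208. 212. 216.] [-24.  18.  22.]
0 139 [215. 221. 256.] [-23.   0.  22.]
5 238 [222. 257. 261.] [-24.  -0.  21.]
10 357 [227. 229. 262.] [-23.   3.  21.]
15 140 [166. 260. 262.] [-6.  0.  7.]
20 167 [165. 255. 259.] [-6.  1. 10.]
25 77 [163. 167. 253.] [-3.  3.  9.]
30 41 [150. 166. 168.] [-3.  4.  9.]
```

View pics/v2.png

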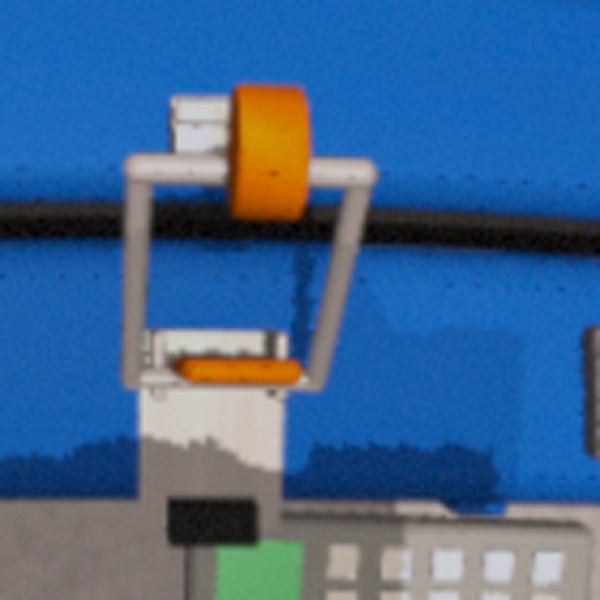

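The crop shows tab, bar, lever edge and keeper clearly. In the case frame (mm) the tab centre is at about (10, 0, 250), the lever is about upright, the loop is at about 50°, and the keeper lip ends near x = 30. I'll straddle the tab, with the tips kept above the bar.

```bash
python3 -m crank '[[[0.03,-0.001,-0.01],[0,0,0],1],[[0.035,-0.002,-0.02],[0,0,0],1],[[0.03,-0.001,-0.02],[0,0,0],1],[[0,0,-0.025],[0,0,0],1],[[0,0,-0.02],[0,0,0],1],[[0,0,0],[0,0,0],1],[[0,0,0],[0,0,0],1]]'
python3 - <<'E'
from h import *
snap("wrist","wrist2")
o=ctrl.get_obs();print(case(o["tool_pos"])*1000,o["orientation"])
p,d,W=cloud("wrist2");h=cv2.cvtColor(p,cv2.COLOR_BGR2HSV);C=case(W)*1000
o=cv2.inRange(h,(3,120,60),(22,255,255));n,l,s,c=cv2.connectedComponentsWithStats(o)
for i in range(1,n):
    q=C[(l==i)&(d>0)]
    if s[i,4]<40 or len(q)<10 or abs(np.median(q[:,0]))>60: continue
    print(s[i],c[i].round(),"med",np.median(q,0).round(),"p2",np.percentile(q,2,0).round(),"p98",np.percentile(q,98,0).round())
cv2.imwrite("pics/v3.png",p)
E
```

```text
clock: 2.9
tool_pos: [0.5354, -0.0301, 0.2379]
orientation: [180.0, 0.0, 15.1]
force: [0.6, -0.4, 0.5]
opening: 0.0876
gripper_force: 0.0
[ 11.97504645   0.77488409 238.64270754] [ 1.79971861e+02 -9.37513142e-02  1.51118341e+01]
[274 247  26  31 785] [286. 262.] med [ 19.  -1. 258.] p2 [ 13.  -7. 248.] p98 [ 42.   5. 316.]
[110 260  24  50 619] [120. 284.] med [ 41.  48. 322.] p2 [ 32.  47. 312.] p98 [ 46.  49. 326.]
[430 260  24  50 604] [443. 284.] med [ 41. -46. 322.] p2 [ 32. -47. 313.] p98 [ 46. -45. 326.]
[ 253  305  274   37 2576] [399. 328.] med [ 33. -32. 332.] p2 [ 32. -72. 328.] p98 [ 34.   7. 334.]
[398 390  15  30 233] [407. 404.] med [-13. -46. 320.] p2 [-22. -47. 312.] p98 [-10. -45. 325.]
```

View pics/v3.png

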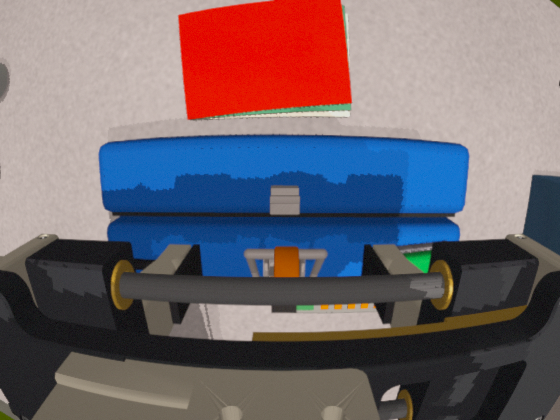

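The wrist view shows the tab at (286,262), centred between the fingers, and the keeper at (285,200). Closing on the tab.

```bash
python3 -m crank '[[[0,-0.0018,-0.001],[0,0,0],0],[[0,0,0],[0,0,0],-0.5],[[0,0,0],[0,0,0],-1],[[0,0,0],[0,0,0],-1],[[0,0,0],[0,0,0],-1],[[0,0,0],[0,0,0],-1],[[0,0,0],[0,0,0],-1],[[0,0,0],[0,0,0],-1]]'
python3 - <<'E'
from h import *
o=ctrl.get_obs();print((case(o["tool_pos"])*1000).round(1),o["opening"],o["gripper_force"],o["force"])
snap("wrist","wrist3")
p,d,W=cloud("wrist3");C=case(W)*1000
# keeper: grey points above lid
m=(d>0)&(abs(C[...,1])<14)&(C[...,2]>144)&(C[...,2]<175)&(C[...,0]>12)&(C[...,0]<50)
q=C[m];print(len(q),np.percentile(q,[1,10,50,90,99],axis=0).round(1))
for z0 in range(146,172,3):
    t=q[abs(q[:,2]-z0)<1.5]
    if len(t):print(z0,len(t),np.percentile(t[:,0],[5,50,95]).round(1))
a0,f0=1.57,50
P=lambda a:np.array([-32-14*np.cos(a-.2),160+14*np.sin(a-.2)])
def tab(a,f):
    f=np.radians(f);u=np.array([np.cos(f),np.sin(f)]);n=np.array([-u[1],u[0]]);b=P(a)+68.2*u;return b,b+19*u+14*n
for a,f in((1.57,50),(1.57,49),(1.8,45),(2.05,40),(2.05,20),(2.05,0),(2.05,-8),(2.05,-14),(1.8,-14.5),(1.5,-15),(1.4,-15)):
    b,t=tab(a,f);print(a,f,b.round(1),t.round(1))
E
```

```text
clock: 3.75
tool_pos: [0.5353, -0.0327, 0.2362]
orientation: [180.0, 0.0, 15.0]
force: [-0.2, 0.4, -0.5]
opening: 0.0294
gripper_force: 0.0
[ 10.8  -1.5 236.2] 0.02939933837044482 0.0 [-0.20861674  0.35087871 -0.52554213]
832 [[ 15.5 -11.9 147.1]
 [ 17.3  -9.7 150.6]
 [ 26.2  -0.9 165.5]
 [ 31.1   7.6 167.5]
 [ 32.4   9.4 168.5]]
146 4 [31.9 32.  32.3]
149 67 [26.9 31.1 32.4]
152 188 [26.6 29.1 32. ]
164 147 [15.5 19.9 23.1]
167 409 [16.5 24.4 29.2]
170 11 [24.7 26.3 27.7]
1.57 50 [  9. 226.] [ 10.5 249.5]
1.57 49 [ 10.  225.2] [ 11.9 248.7]
1.8 45 [ 16.6 222.2] [ 20.2 245.6]
2.05 40 [ 24.1 217.3] [ 29.7 240.2]
2.05 20 [ 35.9 196.8] [ 49.  216.4]
2.05 0 [ 40.1 173.5] [ 59.1 187.5]
2.05 -8 [ 39.4 164. ] [ 60.2 175.2]
2.05 -14 [ 38. 157.] [ 59.9 165.9]
1.8 -14.5 [ 34.4 156.9] [ 56.3 165.7]
1.5 -15 [ 30.1 155.8] [ 52.1 164.4]
1.4 -15 [ 28.8 155.4] [ 50.8 164. ]
```

```bash
python3 -m crank '[[[0,0,0],[0,0,0],-1],[[0,0,0],[0,0,0],-1],[[0,0,0],[0,0,0],-1],[[0,0,0],[0,0,0],-1],[[0,0,0],[0,0,0],-1]]'
python3 -m crank '[[[0.0047,0.0013,-0.002],[0,0,0],-1],[[0.0047,0.0013,-0.002],[0,0,0],-1],[[0.0046,0.0012,-0.0027],[0,0,0],-1],[[0.0046,0.0012,-0.0027],[0,0,0],-1],[[0,0,0],[0,0,0],-1],[[0,0,0],[0,0,0],-1]]'
cat > look.py <<'E'
import sys
from h import *
o=ctrl.get_obs();T=case(o["tool_pos"])*1000;print("tool case",T.round(1),"F",o["force"].round(1),"grip",o["opening"],o["gripper_force"])
from scipy.optimize import fsolve
P=lambda a:np.array([-32-14*np.cos(a-.2),160+14*np.sin(a-.2)])
def tab(a,f):
    u=np.array([np.cos(f),np.sin(f)]);n=np.array([-u[1],u[0]]);b=P(a)+68.2*u;return b,b+19*u+14*n
t=np.array([T[0]-.3,T[2]+13.3])
g=(float(sys.argv[1]),np.radians(float(sys.argv[2])))
s=fsolve(lambda q:tab(*q)[1]-t,g);print("implied lever",s[0].round(2),"loop",np.degrees(s[1]).round(1),"bar-seat",(tab(*s)[0]-[28.2,155.7]).round(1))
E
python3 look.py 2.05 40
```

```text
clock: 4.3
tool_pos: [0.5353, -0.0326, 0.2363]
orientation: [-180.0, -0.0, 15.0]
force: [0.4, 1.0, 0.4]
opening: 0.0116
gripper_force: 30.0
clock: 4.9
tool_pos: [0.5537, -0.0276, 0.2261]
orientation: [-180.0, 0.1, 15.0]
force: [-2.9, -1.2, -3.7]
opening: 0.0116
gripper_force: 30.0
tool case [ 29.9  -1.4 226.1] F [-2.9 -1.2 -3.7] grip 0.011583317033859215 29.99914973974228
implied lever 1.94 loop 38.8 bar-seat [-4.7 60.9]
```

```bash
python3 -m crank '[[[0.0047,0.0013,-0.0050],[0,0,0],-1],[[0.0047,0.0013,-0.0054],[0,0,0],-1],[[0.0047,0.0013,-0.006],[0,0,0],-1],[[0.0047,0.0013,-0.0066],[0,0,0],-1],[[0.003,0.0008,-0.0058],[0,0,0],-1],[[0.0025,0.0007,-0.0058],[0,0,0],-1],[[0.002,0.0005,-0.0058],[0,0,0],-1],[[0.0015,0.0004,-0.0058],[0,0,0],-1],[[0.001,0.0002,-0.0058],[0,0,0],-1],[[0,0,0],[0,0,0],-1]]'
python3 look.py 2.05 0
python3 - <<'E'
from h import *
snap("wrist","wrist4");snap("scene","scene4")
a=cv2.resize(cv2.imread("pics/wrist4.png")[120:300,180:390],(490,420));b=cv2.resize(cv2.imread("pics/scene4.png")[110:230,230:330],(350,420))
cv2.imwrite("pics/v4.png",cv2.resize(np.hstack([a,b]),(800,400)))
E
```

```text
clock: 5.9
tool_pos: [0.5835, -0.0196, 0.1743]
orientation: [180.0, -0.1, 15.0]
force: [2.4, 1.1, 1.2]
opening: 0.012
gripper_force: 30.0
tool case [ 60.7  -1.4 174.3] F [2.4 1.1 1.2] grip 0.011997534961554524 30.000464022159576
implied lever 2.16 loop 0.4 bar-seat [13.3 17.8]
```

View pics/v4.png

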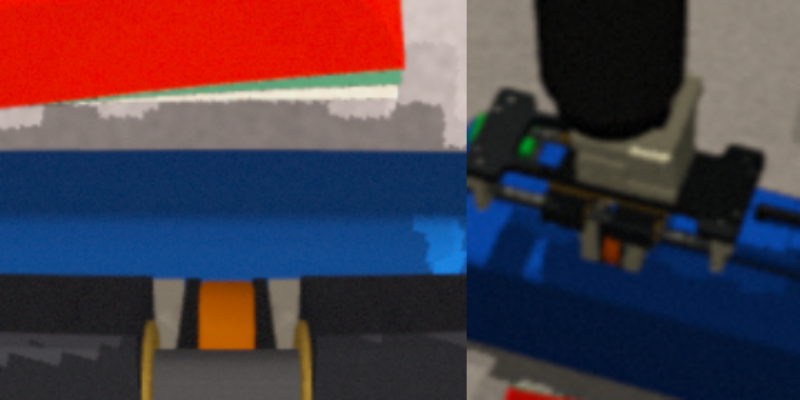

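The tab is held between the fingers at about (225,315), but the keeper is hidden below the gripper. I continue by kinematics and force.

```bash
python3 -m crank '[[[0,0,-0.005],[0,0,0],-1],[[0,0,-0.005],[0,0,0],-1],[[-0.0003,0,-0.004],[0,0,0],-1],[[0,0,0],[0,0,0],-1]]'; python3 look.py 2.05 -8
python3 -m crank '[[[-0.0003,0,-0.004],[0,0,0],-1],[[-0.0003,-0.0001,-0.0035],[0,0,0],-1],[[0,0,0],[0,0,0],-1]]'; python3 look.py 2.05 -14
```

```text
clock: 6.4
tool_pos: [0.5834, -0.0196, 0.1607]
orientation: [180.0, -0.1, 15.0]
force: [5.4, 1.2, 3.0]
opening: 0.0117
gripper_force: 30.0
tool case [ 60.6  -1.3 160.7] F [5.4 1.2 3. ] grip 0.011666462120484486 29.99975323677063
implied lever 2.06 loop -8.7 bar-seat [11.2  7.4]
clock: 6.7
tool_pos: [0.5823, -0.0198, 0.153]
orientation: [180.0, -0.1, 15.0]
force: [5.0, 0.5, 3.0]
opening: 0.0116
gripper_force: 30.0
tool case [ 59.5  -1.3 153. ] F [5.  0.5 3. ] grip 0.011618668127298407 29.99925345182419
implied lever 2.0 loop -13.9 bar-seat [9.2 1.5]
```

```bash
python3 -m crank '[[[-0.0019,-0.0005,-0.0004],[0,0,0],-1],[[-0.0019,-0.0005,-0.0003],[0,0,0],-1],[[-0.0014,-0.0004,-0.0003],[0,0,0],-1],[[0,0,0],[0,0,0],-1]]'; python3 look.py 1.6 -14
python3 -m crank '[[[-0.0014,-0.0004,-0.0002],[0,0,0],-1],[[0,0,0],[0,0,0],-1]]'; python3 look.py 1.5 -14
```

```text
clock: 7.1
tool_pos: [0.577, -0.0213, 0.1524]
orientation: [180.0, -0.1, 15.0]
force: [4.4, 0.4, 3.4]
opening: 0.0118
gripper_force: 30.0
tool case [ 54.   -1.3 152.4] F [4.4 0.4 3.4] grip 0.011801825896440125 29.999224841594696
implied lever 1.61 loop -14.4 bar-seat [3.6 1.1]
clock: 7.3
tool_pos: [0.5752, -0.0218, 0.152]
orientation: [180.0, -0.0, 15.0]
force: [3.8, 1.0, 4.1]
opening: 0.0117
gripper_force: 30.0
tool case [ 52.1  -1.3 152. ] F [3.8 1.  4.1] grip 0.011746798474247887 29.99982476234436
implied lever 1.47 loop -14.3 bar-seat [1.8 0.8]
```

```bash
python3 -m crank '[[[-0.001,-0.0003,0],[0,0,0],-1],[[0,0,0],[0,0,0],-1]]'; python3 look.py 1.45 -14
python3 -m crank '[[[-0.0008,-0.0002,0],[0,0,0],-1],[[0,0,0],[0,0,0],-1]]'; python3 look.py 1.4 -14
```

```text
clock: 7.5
tool_pos: [0.5738, -0.0221, 0.1519]
orientation: [-180.0, 0.0, 15.0]
force: [3.8, 0.4, 2.8]
opening: 0.0119
gripper_force: 30.0
tool case [ 50.7  -1.3 151.9] F [3.8 0.4 2.8] grip 0.011856629381052487 29.99983459711075
implied lever 1.36 loop -14.1 bar-seat [0.4 0.6]
clock: 7.7
tool_pos: [0.5729, -0.0224, 0.1519]
orientation: [-180.0, 0.0, 15.0]
force: [2.9, 0.2, 0.7]
opening: 0.0119
gripper_force: 30.0
tool case [ 49.8  -1.3 151.9] F [2.9 0.2 0.7] grip 0.011869149938102301 29.999739825725555
implied lever 1.29 loop -13.8 bar-seat [-0.5  0.4]
```

```bash
python3 -m crank '[[[-0.0008,-0.0002,0],[0,0,0],-1],[[0,0,0],[0,0,0],-1]]'; python3 look.py 1.4 -14
python3 -m crank '[[[-0.0006,-0.0002,0],[0,0,0],-1],[[0,0,0],[0,0,0],-1]]'; python3 look.py 1.4 -14
```

```text
clock: 7.9
tool_pos: [0.5723, -0.0225, 0.1519]
orientation: [-180.0, 0.0, 15.0]
force: [3.9, -0.3, 1.1]
opening: 0.0119
gripper_force: 30.0
tool case [ 49.1  -1.3 151.9] F [ 3.9 -0.3  1.1] grip 0.011867335364958034 29.999733567237854
implied lever 1.23 loop -13.5 bar-seat [-1.1  0.3]
clock: 8.1
tool_pos: [0.5718, -0.0226, 0.152]
orientation: [-180.0, 0.0, 15.0]
force: [4.0, 0.1, -0.1]
opening: 0.0117
gripper_force: 30.0
tool case [ 48.7  -1.2 152. ] F [ 4.   0.1 -0.1] grip 0.011673690866217152 29.9994894862175
implied lever 1.19 loop -13.3 bar-seat [-1.6  0.3]
```

```bash
python3 -m crank '[[[0,0,0],[0,0,0],0],[[0,0,0],[0,0,0],0],[[0,0,0],[0,0,0],0],[[0,0,0],[0,0,0],0],[[0,0,0],[0,0,0],0],[[0,0,0.03],[0,0,0],0],[[0,0,0.04],[0,0,0],0],[[0,0,0.04],[0,0,0],0],[[-0.03,-0.008,0.03],[0,0,0],0],[[-0.04,-0.01,0],[0,0,0],0],[[0,0,0],[0,0,0],0]]'
cat > see.py <<'E'
import sys
from h import *
f=sys.argv[1];snap("wrist",f)
p,d,W=cloud(f);h=cv2.cvtColor(p,cv2.COLOR_BGR2HSV);C=case(W)*1000
o=cv2.inRange(h,(3,120,60),(22,255,255));n,l,s,c=cv2.connectedComponentsWithStats(o)
for i in range(1,n):
    q=C[(l==i)&(d>0)]
    if s[i,4]<30 or len(q)<10 or abs(np.median(q[:,0]))>100 or abs(np.median(q[:,1]))>20: continue
    print(s[i],"med",np.median(q,0).round(),"p2",np.percentile(q,2,0).round(1),"p98",np.percentile(q,98,0).round(1))
q=C[(d>0)&(abs(abs(C[...,1])-17)<3.5)&(C[...,2]>147)&(C[...,2]<230)&(C[...,0]>10)&(C[...,0]<60)]
if len(q): print("bar end: x",np.percentile(q[:,0],[2,50,98]).round(1),"z",np.percentile(q[:,2],[2,50,98]).round(1))
q=C[(d>0)&(abs(C[...,1])<10)&(C[...,2]>163)&(C[...,2]<170)&(C[...,0]>10)&(C[...,0]<34)]
if len(q): print("lip x",np.percentile(q[:,0],[2,98]).round(1))
r,c0=np.nonzero((d>0)&(abs(C[...,1])<30)&(abs(C[...,0])<90)&(C[...,2]>100)&(C[...,2]<280))
x=p[max(r.min()-10,0):r.max()+10,c0.min()-10:c0.max()+10]; k=min(800/x.shape[1],600/x.shape[0]);cv2.imwrite("pics/%s_c.png"%f,cv2.resize(x,None,fx=k,fy=k,interpolation=cv2.INTER_CUBIC)[:600,:800])
E
python3 see.py wrist5
```

```text
clock: 9.2
tool_pos: [0.4988, -0.0414, 0.2939]
orientation: [-180.0, -0.2, 15.0]
force: [1.2, 0.7, 0.1]
opening: 0.044
gripper_force: 0.0
[276 103  14  26 337] med [ 50.  -2. 173.] p2 [ 39.5  -6.6 167.1] p98 [ 60.6   4.4 175.1]
[268 212  30  26 733] med [-37.  -1. 202.] p2 [-67.7 -12.1 150.8] p98 [-33.5  10.3 216.1]
[ 167  314  316   28 3188] med [ -5. -18. 388.] p2 [ -6.3 -54.2 383.9] p98 [ -4.4  26.8 390.4]
bar end: x [11.4 26.6 30.3] z [154.5 157.5 162.2]
lip x [14.6 29. ]
```

View pics/wrist5_c.png

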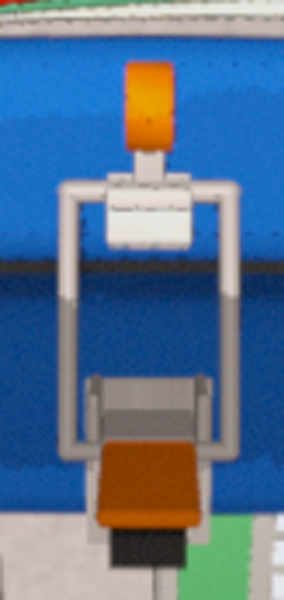

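The crop shows the bar (y≈190) passing behind the keeper and under the lip (y 175–245), and the lever still upright. It is hooked and released. Now I shut the fingers and go to the keeper side of the lever's upper half.

```bash
python3 -m crank '[[[0.006,0.002,0],[0,0,0],-1],[[0,0,0],[0,0,0],-1],[[0,0,0],[0,0,0],-1],[[0,0,0],[0,0,0],-1],[[0,0,0],[0,0,0],-1],[[0,0,0],[0,0,0],-1],[[0,0,-0.03],[0,0,0],-1],[[0,0,-0.03],[0,0,0],-1],[[0,0,-0.02],[0,0,0],-1],[[0,0,0],[0,0,0],-1]]'
cat > st.py <<'E'
from h import *
o=ctrl.get_obs();T=case(o["tool_pos"])*1000
F=o["force"];c,s=np.cos(.2618),np.sin(.2618)
print("tool case",T.round(1),"F case",np.round([F[0]*c+F[1]*s,-F[0]*s+F[1]*c,F[2]],1),"open",o["opening"],
 "a~",np.round(np.arctan2(T[2]-160,-(T[0]-9.5+32)),2))
E
python3 st.py
```

```text
clock: 10.25
tool_pos: [0.5062, -0.0389, 0.2095]
orientation: [-180.0, 0.3, 15.0]
force: [0.7, -0.4, 1.7]
opening: 0.0004
gripper_force: 0.0
tool case [-18.9  -0.  209.5] F case [ 0.6 -0.6  1.7] open 0.0004236611598115301 a~ 1.64
```

```bash
python3 -m crank '[[[-0.0048,-0.0013,-0.003],[0,0,0],-1],[[-0.0048,-0.0013,-0.002],[0,0,0],-1],[[0,0,0],[0,0,0],-1]]';python3 st.py
python3 -m crank '[[[-0.0029,-0.0008,-0.0005],[0,0,0],-1],[[-0.0029,-0.0008,-0.001],[0,0,0],-1],[[0,0,0],[0,0,0],-1]]';python3 st.py
```

```text
clock: 10.55
tool_pos: [0.4982, -0.0413, 0.2082]
orientation: [-180.0, -0.1, 15.0]
force: [0.2, -1.2, 0.4]
opening: 0.0006
gripper_force: 0.0
tool case [-2.730e+01 -2.000e-01  2.082e+02] F case [-0.2 -1.2  0.4] open 0.0005521897392249513 a~ 1.47
clock: 10.85
tool_pos: [0.4939, -0.0426, 0.207]
orientation: [180.0, -0.2, 15.1]
force: [3.9, 2.0, 4.5]
opening: 0.0005
gripper_force: 2.4
tool case [-31.8  -0.3 207. ] F case [4.2 0.9 4.5] open 0.0004988155650910442 a~ 1.38
```

```bash
python3 -m crank '[[[-0.0026,-0.0007,-0.0012],[0,0,0],-1],[[-0.0026,-0.0007,-0.0012],[0,0,0],-1],[[0,0,0],[0,0,0],-1]]';python3 st.py
python3 -m crank '[[[-0.0028,-0.0007,-0.0013],[0,0,0],-1],[[-0.0028,-0.0007,-0.0013],[0,0,0],-1],[[-0.0028,-0.0007,-0.0013],[0,0,0],-1],[[0,0,0],[0,0,0],-1]]';python3 st.py
```

```text
clock: 11.15
tool_pos: [0.489, -0.0439, 0.2047]
orientation: [180.0, -0.2, 15.1]
force: [4.0, 0.9, 6.7]
opening: 0.0005
gripper_force: 2.9
tool case [-36.8  -0.4 204.7] F case [ 4.1 -0.2  6.7] open 0.0005233101801774857 a~ 1.26
clock: 11.55
tool_pos: [0.481, -0.046, 0.201]
orientation: [179.9, -0.3, 15.1]
force: [4.5, 0.3, 6.7]
opening: 0.0003
gripper_force: 3.7
tool case [-45.1  -0.4 201. ] F case [ 4.4 -0.9  6.7] open 0.00028463255221361625 a~ 1.07
```

```bash
python3 -m crank '[[[-0.0028,-0.0007,-0.0017],[0,0,0],-1],[[-0.0027,-0.0007,-0.0019],[0,0,0],-1],[[-0.0026,-0.0007,-0.002],[0,0,0],-1],[[0,0,0],[0,0,0],-1]]';python3 st.py
python3 -m crank '[[[-0.0023,-0.0006,-0.0021],[0,0,0],-1],[[-0.0021,-0.0006,-0.0023],[0,0,0],-1],[[-0.0019,-0.0005,-0.0024],[0,0,0],-1],[[0,0,0],[0,0,0],-1]]';python3 st.py
```

```text
clock: 11.95
tool_pos: [0.4726, -0.0482, 0.195]
orientation: [180.0, -0.2, 15.1]
force: [4.8, 1.5, 4.9]
opening: 0.0007
gripper_force: 3.3
tool case [-53.8  -0.3 195. ] F case [5.  0.2 4.9] open 0.0006593317706463995 a~ 0.84
clock: 12.35
tool_pos: [0.4655, -0.05, 0.1874]
orientation: [180.0, -0.1, 15.0]
force: [6.1, -0.2, 2.5]
opening: 0.0007
gripper_force: 2.3
tool case [-61.1  -0.2 187.4] F case [ 5.9 -1.8  2.5] open 0.0006911037359360296 a~ 0.62
```

```bash
python3 -m crank '[[[-0.0013,-0.0003,-0.0023],[0,0,0],-1],[[-0.0012,-0.0003,-0.0023],[0,0,0],-1],[[-0.001,-0.0003,-0.0023],[0,0,0],-1],[[0,0,0],[0,0,0],-1]]';python3 st.py
python3 -m crank '[[[-0.0009,-0.0002,-0.0024],[0,0,0],-1],[[-0.0009,-0.0002,-0.0024],[0,0,0],-1],[[0,0,0],[0,0,0],-1]]';python3 st.py
```

```text
clock: 12.75
tool_pos: [0.4598, -0.0512, 0.1792]
orientation: [-180.0, 0.1, 15.0]
force: [1.6, -0.7, 1.1]
opening: 0.0006
gripper_force: 0.7
tool case [-6.690e+01  1.000e-01  1.792e+02] F case [ 1.4 -1.1  1.1] open 0.0005902622527678197 a~ 0.41
clock: 13.05
tool_pos: [0.458, -0.0516, 0.1744]
orientation: [-180.0, 0.1, 15.0]
force: [-0.1, 0.5, -0.4]
opening: 0.0007
gripper_force: 0.0
tool case [-68.8   0.2 174.4] F case [-0.   0.6 -0.4] open 0.0007479981588319881 a~ 0.3
```

```bash
python3 -m crank '[[[-0.0005,-0.0001,-0.0025],[0,0,0],-1],[[0,0,-0.0025],[0,0,0],-1],[[0,0,0],[0,0,0],-1]]';python3 st.py
python3 -m crank '[[[0,0,-0.0015],[0,0,0],-1],[[0,0,-0.0015],[0,0,0],-1],[[0,0,0],[0,0,0],-1]]';python3 st.py; python3 see.py wrist6
```

```text
clock: 13.35
tool_pos: [0.4583, -0.0516, 0.1697]
orientation: [-180.0, 0.1, 15.0]
force: [0.2, -0.9, -0.2]
opening: 0.0002
gripper_force: 0.0
tool case [-6.850e+01  1.000e-01  1.697e+02] F case [-0.1 -0.9 -0.2] open 0.00022934393182734482 a~ 0.21
clock: 13.65
tool_pos: [0.4587, -0.0515, 0.1671]
orientation: [-180.0, 0.0, 15.0]
force: [0.8, 0.4, -0.5]
opening: 0.0005
gripper_force: 0.0
tool case [-6.810e+01  1.000e-01  1.671e+02] F case [ 0.9  0.2 -0.5] open 0.0004531707638012649 a~ 0.15
[ 272   22   26   47 1119] med [ 38.  -1. 180.] p2 [ 29.3  -6.6 171.3] p98 [ 50.3   4.4 182. ]
[262 226  45  51 988] med [-57.  -0. 163.] p2 [-74.5 -12.3 161.4] p98 [-50.8  10.2 191.6]
[266 264   5  55 233] med [-38.   4. 253.] p2 [-47.    3.3 245.7] p98 [-33.6   4.2 256.6]
[293 264   5  55 237] med [-38.  -3. 253.] p2 [-47.1  -3.9 245.4] p98 [-33.6  -3.  257. ]
[  96  321  318   21 3403] med [-46.  -1. 261.] p2 [-47.3 -32.2 257. ] p98 [-44.1  47.5 265.7]
bar end: x [10.5 19.8 24.1] z [155.7 158.2 159.8]
lip x [10.5 24.2]
```

View pics/wrist6.png

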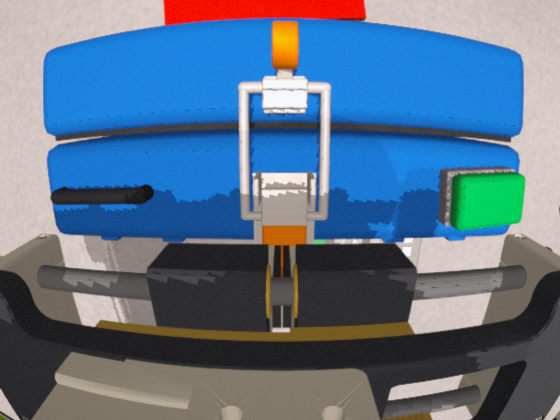

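The image shows the lid drawn in, the bar still behind the keeper at (285,90), and the orange lever flat under the fingers at (283,235). Now I press down gently.

```bash
python3 -m crank '[[[0,0,-0.0015],[0,0,0],-1],[[0,0,-0.001],[0,0,0],-1],[[0,0,0],[0,0,0],-1]]';python3 st.py
python3 -m crank '[[[0,0,-0.0007],[0,0,0],-1],[[0,0,0],[0,0,0],-1]]';python3 st.py
python3 -m crank '[[[0,0,-0.0005],[0,0,0],-1],[[0,0,0],[0,0,0],-1]]';python3 st.py
```

```text
clock: 14.0
tool_pos: [0.4587, -0.0515, 0.1646]
orientation: [-180.0, 0.0, 15.0]
force: [0.4, -0.2, -0.4]
opening: 0.0003
gripper_force: 0.0
tool case [-6.810e+01  1.000e-01  1.646e+02] F case [ 0.3 -0.3 -0.4] open 0.00027453958263515775 a~ 0.1
clock: 14.2
tool_pos: [0.4588, -0.0515, 0.164]
orientation: [-180.0, 0.0, 15.0]
force: [0.3, 0.8, 0.6]
opening: 0.0
gripper_force: 0.0
tool case [-6.80e+01  1.00e-01  1.64e+02] F case [0.5 0.7 0.6] open 3.1177726410243605e-05 a~ 0.09
clock: 14.4
tool_pos: [0.4588, -0.0515, 0.1635]
orientation: [180.0, 0.0, 15.0]
force: [-0.1, -0.0, -0.2]
opening: 0.0005
gripper_force: 0.0
tool case [-6.800e+01  1.000e-01  1.635e+02] F case [-0.1 -0.  -0.2] open 0.00047653702822999193 a~ 0.08
```

```bash
for i in 1; do python3 -m crank '[[[0,0,-0.0005],[0,0,0],-1],[[0,0,0],[0,0,0],-1]]';python3 st.py
python3 -m crank '[[[0,0,-0.0005],[0,0,0],-1],[[0,0,0],[0,0,0],-1]]';python3 st.py
python3 -m crank '[[[0,0,-0.0003],[0,0,0],-1],[[0,0,0],[0,0,0],-1]]';python3 st.py; done | grep case
```

```text
tool case [-6.80e+01  1.00e-01  1.63e+02] F case [-0.8  0.6 -0.2] open 0.0005449081543515431 a~ 0.07
tool case [-68.    0.  162.8] F case [-1.6  0.6  3.2] open 0.000659616443237449 a~ 0.06
tool case [-67.9   0.  162.8] F case [-3.1  1.1  6.3] open 0.0003122800847376296 a~ 0.06
```

```bash
python3 -m crank '[[[-0.0001,0,-0.0003],[0,0,0],-1],[[0,0,0],[0,0,0],-1]]' >/dev/null;python3 st.py
```

```text
tool case [-67.9   0.  162.8] F case [-3.4  1.3  7.7] open 0.0006848636000284853 a~ 0.06
```

```bash
python3 -m crank '[[[-0.0001,0,-0.0002],[0,0,0],-1],[[0,0,0],[0,0,0],-1],[[0,0,0],[0,0,0],-1],[[0,0,0],[0,0,0],-1],[[0,0,0],[0,0,0],-1],[[0,0,0],[0,0,0],-1]]' >/dev/null;python3 st.py
python3 -m crank '[[[0,0,0],[0,0,0],-1],[[0,0,0],[0,0,0],-1],[[0,0,0],[0,0,0],-1],[[0,0,0],[0,0,0],-1],[[0,0,0],[0,0,0],-1],[[0,0,0],[0,0,0],-1],[[0,0,0],[0,0,0],-1]]' >/dev/null;python3 st.py
```

```text
tool case [-67.9   0.  162.7] F case [-3.9  2.  10. ] open 0.0006472817343657772 a~ 0.06
tool case [-67.9   0.  162.7] F case [-3.2  1.9 10.1] open 0.0005145873379716046 a~ 0.06
```

About 10 N was held for more than a second. Now I lift straight off, check and retreat.

```bash
python3 -m crank '[[[0,0,0.002],[0,0,0],-1],[[0,0,0.01],[0,0,0],-1],[[0,0,0.03],[0,0,0],-1],[[0,0,0.04],[0,0,0],-1],[[0,0,0.04],[0,0,0],-1],[[-0.01,0,0.03],[0,0,0],-1],[[0,0,0],[0,0,0],-1],[[0,0,0],[0,0,0],-1]]'; python3 see.py wrist7
```

```text
clock: 17.3
tool_pos: [0.4486, -0.0514, 0.3146]
orientation: [-180.0, -0.1, 15.0]
force: [-0.1, 0.1, -1.5]
opening: 0.0005
gripper_force: 0.0
[280  59  13  25 296] med [ 39.  -1. 180.] p2 [ 29.3  -6.2 171.6] p98 [ 51.1   4.4 182.2]
[274 167  25  38 891] med [-69.  -1. 163.] p2 [-87.3 -12.  161.3] p98 [-51.6  10.5 164.2]
[265 264   6  55 237] med [-48.   6. 400.] p2 [-56.9   6.  393.1] p98 [-43.7   6.9 404. ]
[293 265   6  54 240] med [-48.  -1. 400.] p2 [-57.1  -1.2 393. ] p98 [-4.350e+01 -2.000e-01  4.047e+02]
[  96  321  318   20 3317] med [-56.   1. 408.] p2 [-57.3 -29.6 404.6] p98 [-55.5  50.2 410.7]
bar end: x [10.3 20.  24.1] z [156.1 158.2 160.3]
lip x [10.7 23.9]
```

View pics/wrist7_c.png

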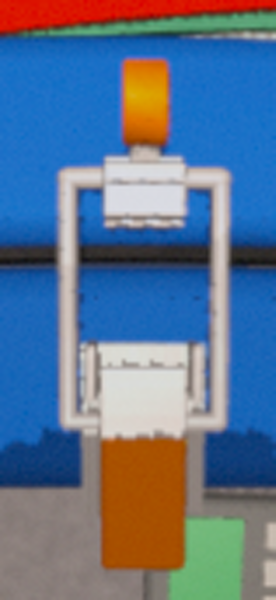

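The lever lies flat (z about 163 mm all along it), the bar is under the lip, the lid is shut and nothing is being touched. Handing in.

```bash
python3 -c "from plant import close_job; print(close_job())"
```

```text
the job is handed in; nothing more can be done
None
```

The loop is hooked over the keeper, the lever is flat past centre with the lid drawn shut, and about 10 N was held on the lever for over a second; everything was then let go and the job handed in, with no verdict returned.

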